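# Move the cells of an opened starter battery to the test docks in the same order

### The job

Move the four cells of the opened battery into the parallel row of four empty test docks, one cell to a dock, keeping them in the same left to right order so that each can be tested at its own place in the string. Draw each cell straight up out of its keyways without forcing it sideways, keep it upright, and set it down gently and square inside the lip of its dock. Leave the copper flag terminal between the rows where it lies.

Things in the scene. Friction and masses are not known exactly. Their poses are not given: they have to be found in the camera images.
- cell_red: The red prismatic cell, upright, 48 (x) by 30 (y) by 72 mm tall, 0.2 to 0.3 kg. Origin: centre of its underside, z up. Terminal studs 6 mm high on top. A white key 11 mm wide stands 6 mm out of each broad face (+y, -y), 16 to 60 mm above the underside: 42 mm over the keys. The narrow faces (+x, -x, 48 mm apart) are plain, to grip near the top. Starts in the case.
- cell_yellow: The yellow prismatic cell, upright, 48 (x) by 30 (y) by 72 mm tall, 0.2 to 0.3 kg. Origin: centre of its underside, z up. Terminal studs 6 mm high on top. A white key 11 mm wide stands 6 mm out of each broad face (+y, -y), 16 to 60 mm above the underside: 42 mm over the keys. The narrow faces (+x, -x, 48 mm apart) are plain, to grip near the top. Starts in the case.
- cell_green: The green prismatic cell, upright, 48 (x) by 30 (y) by 72 mm tall, 0.2 to 0.3 kg. Origin: centre of its underside, z up. Terminal studs 6 mm high on top. A white key 11 mm wide stands 6 mm out of each broad face (+y, -y), 16 to 60 mm above the underside: 42 mm over the keys. The narrow faces (+x, -x, 48 mm apart) are plain, to grip near the top. Starts in the case.
- cell_blue: The blue prismatic cell, upright, 48 (x) by 30 (y) by 72 mm tall, 0.2 to 0.3 kg. Origin: centre of its underside, z up. Terminal studs 6 mm high on top. A white key 11 mm wide stands 6 mm out of each broad face (+y, -y), 16 to 60 mm above the underside: 42 mm over the keys. The narrow faces (+x, -x, 48 mm apart) are plain, to grip near the top. Starts in the case.
- dock_red: Grey test dock for the red cell: the one at the same place in its row as the red cell in its row. All docks look alike. Fixed; origin on the bench under the seat's centre, axes within 3 degrees of the cell's. White seat 6 mm above the bench, 66 (x) by 46 mm (y) inside a lip 9 mm high above the seat, 2.5 thick. At +x 36 to 98 mm a folded contact arm, up to 35 mm high.
- dock_yellow: Grey test dock for the yellow cell: the one at the same place in its row as the yellow cell in its row. All docks look alike. Fixed; origin on the bench under the seat's centre, axes within 3 degrees of the cell's. White seat 6 mm above the bench, 66 (x) by 46 mm (y) inside a lip 9 mm high above the seat, 2.5 thick. At +x 36 to 98 mm a folded contact arm, up to 35 mm high.
- dock_green: Grey test dock for the green cell: the one at the same place in its row as the green cell in its row. All docks look alike. Fixed; origin on the bench under the seat's centre, axes within 3 degrees of the cell's. White seat 6 mm above the bench, 66 (x) by 46 mm (y) inside a lip 9 mm high above the seat, 2.5 thick. At +x 36 to 98 mm a folded contact arm, up to 35 mm high.
- dock_blue: Grey test dock for the blue cell: the one at the same place in its row as the blue cell in its row. All docks look alike. Fixed; origin on the bench under the seat's centre, axes within 3 degrees of the cell's. White seat 6 mm above the bench, 66 (x) by 46 mm (y) inside a lip 9 mm high above the seat, 2.5 thick. At +x 36 to 98 mm a folded contact arm, up to 35 mm high.
- case: Opened black battery case, 62 (x) by 240 mm (y), 30 to 40 mm high, fixed; origin on the bench under its centre. Cells stand on its floor 4 mm up, at y -87, -29, 29, 87 mm. White spacers, 46 mm high, hold their keys in upright keyways (play 2 mm in y, 4 in x): lift a cell 42 mm straight up to free it. The docks stand 145 to 172 mm beyond the cells (+x), in a parallel row.
- flag_terminal: A copper flag cable terminal, about 40 by 26 mm and 12 mm high, lying loose on the bench between the case and the docks. Origin at the middle of its underside. To be left alone.

How it is judged (in metres and radians):
At the end, for the whole second after the job is handed in: Each cell stands on the seat of its own dock (the one at the same place in its row): centre within 13 mm of the dock's centre, underside within 3 mm of the seat's height, upright within 4.5 degrees, square with the dock within 14 degrees, released and at rest (horizontal distance between cell_red and dock_red below 0.013 m and z of cell_red in the frame of dock_red between 0.003 and 0.009 m and angle between each of cell_red, cell_yellow, cell_green, cell_blue's own z axis and vertical below 0.08 rad and angle between the x axis of cell_red and the x axis of dock_red, either way round below 0.25 rad and linear speed of each of cell_red, cell_yellow, cell_green, cell_blue below 0.01 m/s and angular speed of each of cell_red, cell_yellow, cell_green, cell_blue below 0.1 rad/s and horizontal distance between cell_yellow and dock_yellow below 0.013 m and z of cell_yellow in the frame of dock_yellow between 0.003 and 0.009 m and angle between the x axis of cell_yellow and the x axis of dock_yellow, either way round below 0.25 rad and horizontal distance between cell_green and dock_green below 0.013 m and z of cell_green in the frame of dock_green between 0.003 and 0.009 m and angle between the x axis of cell_green and the x axis of dock_green, either way round below 0.25 rad and horizontal distance between cell_blue and dock_blue below 0.013 m and z of cell_blue in the frame of dock_blue between 0.003 and 0.009 m and angle between the x axis of cell_blue and the x axis of dock_blue, either way round below 0.25 rad); the robot touches nothing.
It fails at once if a cell is tipped more than 20 degrees from upright (angle between any of cell_red, cell_yellow, cell_green, cell_blue's own z axis and vertical above 0.35 rad).
It fails at once if a cell is dropped (falls unheld faster than 0.6 m/s, about 2 cm of free fall) ((linear speed of cell_red above 0.6 m/s and contact force between the fingers and cell_red below 0.1 N) or (linear speed of cell_yellow above 0.6 m/s and contact force between the fingers and cell_yellow below 0.1 N) or (linear speed of cell_green above 0.6 m/s and contact force between the fingers and cell_green below 0.1 N) or (linear speed of cell_blue above 0.6 m/s and contact force between the fingers and cell_blue below 0.1 N)).
It fails at once if a cell is forced against the case or its spacers with more than 40 N instead of being drawn straight up (contact force between any of cell_red, cell_yellow, cell_green, cell_blue and case above 40 N).
It fails at once if the copper flag terminal is moved more than 20 mm (distance of flag_terminal from where it was at the start of the episode above 0.02 m).
It also fails if it takes over 93 s, if anything falls off the work surface, if the arm or the gripper's body presses on something with over 40 N, if the wrist force passes 120 N, or if a joint passes its speed limit or range.

### The arm

A 6-joint arm with a two-finger parallel gripper is mounted at the origin on the work surface. World frame = base frame: x ahead of the robot, y to its left, z up, the work surface at z = 0. Lengths are in mm, angles in rad, forces in N, time in s.
With the tool pointing down it reaches from about 350 to 950 mm from the base axis. Payload 17.4 kg.
Tool frame: the origin (TCP) lies on the centre line of the jaws, within the pads' length; the fingertips stand 8 mm ahead of it and the grasp point (between the pads) lies 11 mm behind it (bot.tip_reach is the distance from the TCP to the fingertips, in mm); y points along the fingers, x is the direction in which the jaws open and shut, and the axes are right-handed (so a half turn about y gives the same grasp; the last joint's range is limited). The gripper opens to 93 mm and grips with 3 to 60 N. Pads are 15 mm wide; open, the fingers measure 128 mm over their backs; the gripper's body (75 mm by 188 mm) begins 65 mm behind the grasp point.
Start: joints at [1.096, 0.116, 1.442, -0, 1.584, -0.038], TCP at [285.562, 611.626, 226.646] pointing down, gripper open.
Joint ranges: [-2.83, 2.83], [-0.83, 2.19], [0.07, 2.5], [-1.14, 4.28], [0.01, 3], [-2.97, 2.97]. Speed limits (rad/s): [1.89, 1.89, 2.22, 3.14, 3.14, 3.14].

### API

Orientations are given as a unit quaternion [w, x, y, z].
In Python, from plant import bot gives the robot as it stands.
- The arm moves only by the tool step_arm, never from a script. Its argument "steps" is text: rows parted by semicolons, each of 7 numbers parted by spaces: the turn, a rotation vector about the world's x, y, z in degrees, then the shift along the world's x, y, z in mm, then the finger opening in mm, from 0 to 93. In form: rx ry rz x y z jaw; .... A call has 1 to 10 rows; each row shifts and turns the commanded pose from where the row before left it; what a row does not reach is not made up. A row lasts 1/8 s, in which the tool goes at most 62.5 mm and 10.7 degrees, less where a joint would pass 70% of its speed; a pose out of reach is approached as far as the arm can. A call with a gripper value outside its range is refused whole. The fingers move at their own pace and stop on an object; "grip_force" is the grip in N (left out, the last holds). Time passes only in rows, so rows that do not move let the fingers close. It gives the time, the measured TCP pose, the force and the opening at its end, in the units of the state.
- bot.observe(): the state, without advancing time (a new reading comes with each control period).
- bot.read_camera(name): name is "side" or "top"; returns a dict with "img" (480x640x3 uint8, red, green, blue), "vertical_fov" (degrees; the focal length in pixels is half the picture's height over the tangent of half this angle, whatever the lens; pixels are square), "cx", "cy" (the principal point, pixels), "pose" (4x4, takes a point from camera to world coordinates). Camera axes: x right, y down, z forward; pixel columns grow to the right and rows downward; lengths in mm; the calibration is good to about 2 mm. A picture is of the moment at which its call begins. There is no depth.
- bot.finish_job(): hands the job in, once; it reports no verdict.
Trained networks look in the newest picture that a camera, given by its name, has taken for a name from the list of things; names that differ only in an ending like _2 or _b are one class to them, and where a whole thing is asked for, a point or a joint stands for the part that bears it (a point fixed in the world has none). Each returns a list of dicts, best first, with "conf" (0 to 1); they miss things now and then, are a little off and sometimes report something else, mostly with a low value. They report only what shows in the picture. A call takes as long as a camera call.
- bot.boxes_of(thing, camera): "extent" ([left, top, right, bottom] in pixels, round what is visible of it).
- bot.place_of(thing, camera): "pixel" ([column, row] in pixels: a listed point, or the origin of a listed thing).
The state is a dict: "t": time; "joints": joint angles; "joint_velocities": joint speeds; "joint_efforts": joint torques, N m; "eef_pos": TCP position; "tool_rot": TCP orientation; "ft_force": force on the tool from outside, world axes, zero at the start; "moment": the same for the moment, N m; "gripper_width": finger opening in mm.
Only numpy, scipy, OpenCV 4.12 (cv2) and the standard library are available. Lean on these libraries where they do the work, as an engineer would, in place of code of your own. Each camera call takes 0.05 s, during which the arm holds its last target.

## Working session

There is one attempt and no reset: what is moved stays moved. The work goes in short steps, Python scripts to look and compute and a tool call to move; the robot and the scene stay as the last step left them, time stands still between calls to the robot, and variables do not carry over. Pictures are saved under pics/ and viewed, and the job is handed in when it is done.

Besides the shell and the picture viewer there is one more tool, called after ">>>" as a command line: name --argument value ..., lists and objects as JSON in quotes. step_arm: Moves the arm, as the interface text tells. Its arguments: {"type":"object","properties":{"steps":{"type":"string"},"grip_force":{"type":"number"}},"required":["steps"]}

```bash
mkdir -p pics; ls; python3 - <<'E'
from plant import bot
import cv2,numpy as np
print(bot.observe())
for c in ['top','side']:
    r=bot.read_camera(c); cv2.imwrite(f'pics/{c}0.png',r['img'][:,:,::-1])
    print(c,r['vertical_fov'],r['cx'],r['cy'],np.round(r['pose'],3).tolist())
    for n in ['cell_red','cell_yellow','cell_green','cell_blue','dock_red','dock_blue','case','flag_terminal']:
        print(n,[(np.round(d['pixel'],1).tolist(),round(d['conf'],2)) for d in bot.place_of(n,c)][:5])
        print('   ',[(np.round(d['extent'],1).tolist(),round(d['conf'],2)) for d in bot.boxes_of(n,c)][:5])
E
```

```text
pics
{'t': 0.0, 'joints': array([ 1.09616731e+00,  1.16492577e-01,  1.44228928e+00, -3.85987549e-05,
        1.58398375e+00, -3.78017493e-02]), 'joint_velocities': array([ 0.00236653,  0.00117618, -0.0015524 , -0.00144829, -0.00362687,
       -0.00082949]), 'joint_efforts': array([ 1.03407736e-03, -7.21248436e+01, -6.22622395e+01,  7.79989385e-02,
        2.36395444e-02, -1.45674830e-04]), 'eef_pos': array([285.49810888, 611.4294422 , 225.88581369]), 'tool_rot': array([-0.59624067,  0.59668294,  0.3794293 , -0.38013148]), 'ft_force': array([0.17392699, 0.44550689, 0.62143699]), 'moment': array([0.01679645, 0.01402837, 0.01589823]), 'gripper_width': 92.81542232108622}
top 51.608822911925444 320.2922322590101 233.83831933085105 [[-0.138, -0.97, 0.202, 394.015], [-0.99, 0.134, -0.032, 24.006], [0.004, -0.204, -0.979, 736.378], [0.0, 0.0, 0.0, 1.0]]
cell_red [([364.4, 286.2], 0.67)]
    [([349.5, 264.0, 379.1, 309.6], 0.86)]
cell_yellow [([322.0, 283.6], 0.87)]
    [([308.0, 261.3, 340.8, 304.9], 0.87), ([350.8, 265.7, 380.7, 309.6], 0.32)]
cell_green [([282.4, 284.9], 0.85)]
    [([266.
[... 640 characters left out ...]
11, -0.695, -0.719, 491.8], [0.0, 0.0, 0.0, 1.0]]
cell_red [([265.2, 241.6], 0.75), ([411.9, 218.4], 0.73)]
    [([393.6, 162.5, 447.0, 233.0], 0.97)]
cell_yellow []
    [([372.7, 194.9, 429.3, 261.8], 0.73), ([215.9, 167.4, 326.6, 232.5], 0.48)]
cell_green [([377.1, 282.8], 0.85)]
    []
cell_blue [([352.3, 324.6], 0.77)]
    [([325.7, 265.1, 378.1, 328.1], 0.56)]
dock_red [([308.2, 186.2], 0.6)]
    [([239.2, 143.1, 339.4, 201.3], 0.76)]
dock_blue [([225.7, 268.6], 0.71), ([377.0, 282.9], 0.35)]
    [([152.1, 217.4, 263.9, 295.6], 0.94)]
case [([387.7, 267.8], 0.58)]
    [([313.6, 190.4, 450.6, 357.6], 0.79)]
flag_terminal [([350.1, 224.1], 0.59)]
    [([334.0, 204.0, 368.7, 227.5], 0.84)]
```

```bash
python3 - <<'E'
import cv2
a=cv2.imread('pics/top0.png')[110:330,200:410];cv2.imwrite('pics/topc.png',cv2.resize(a,None,fx=2.7,fy=2.7,interpolation=cv2.INTER_CUBIC))
a=cv2.imread('pics/side0.png')[130:370,140:460];cv2.imwrite('pics/sidec.png',cv2.resize(a,None,fx=2.5,fy=2.5,interpolation=cv2.INTER_CUBIC))
E
```

```text
(no output)
```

View pics/topc.png

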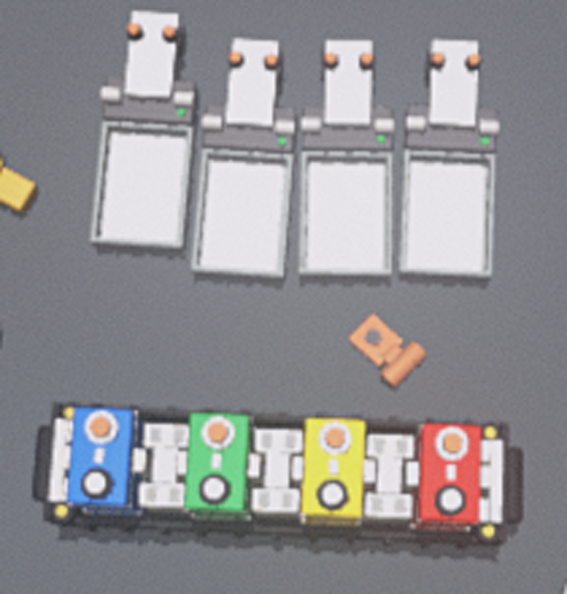

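View pics/sidec.png

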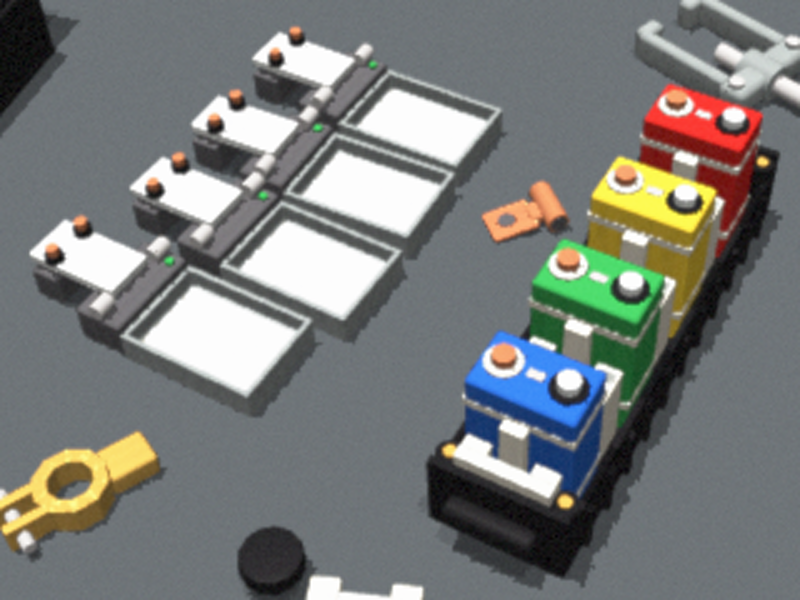

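The top view shows blue, green, yellow and red in the case, left to right, with four docks above them. The blue dock, at about column 255, row 181, is set further out. The copper flag lies at about (345, 241). Next I'll turn these pixels into positions.

```bash
cat > h.py <<'E'
from plant import bot
import cv2,numpy as np
def cam(c):
    r=bot.read_camera(c); f=240/np.tan(np.radians(r['vertical_fov']/2))
    return r['img'],(f,r['cx'],r['cy'],np.array(r['pose']))
def proj(P,k):
    f,cx,cy,T=k; p=(np.atleast_2d(P)-T[:3,3])@T[:3,:3]
    return np.c_[f*p[:,0]/p[:,2]+cx,f*p[:,1]/p[:,2]+cy]
def plane(px,z,k):
    f,cx,cy,T=k; d=T[:3,:3]@np.array([(px[0]-cx)/f,(px[1]-cy)/f,1]); o=T[:3,3]
    return o+d*(z-o[2])/d[2]
E
python3 - <<'E'
from h import *
for c in ['top','side']:
    im,k=cam(c)
    for n,z in [('cell_red',4),('cell_yellow',4),('cell_green',4),('cell_blue',4),('dock_red',0),('case',0),('flag_terminal',0)]:
        print(c,n,[(plane(d['pixel'],z,k)[:2].round(1).tolist(),round(d['conf'],2)) for d in bot.place_of(n,c)][:4])
    # white seats and colour blobs
    hsv=cv2.cvtColor(im,cv2.COLOR_RGB2HSV)
    m=((hsv[...,2]>200)&(hsv[...,1]<40)).astype(np.uint8)
    n,l,s,ce=cv2.connectedComponentsWithStats(m)
    for i in range(1,n):
        if s[i,4]>500:
            cs,_=cv2.findContours((l==i).astype(np.uint8),0,2)
            r=cv2.minAreaRect(cs[0]); b=cv2.boxPoints(r)
            pts=np.array([plane(p,6,k)[:2] for p in cs[0][:,0]])
            rr=cv2.minAreaRect(pts.astype(np.float32))
            print(c,'seat',s[i].tolist(),np.round(rr[0],1),np.round(rr[1],1),round(rr[2],1))
    # studs copper
    m=((hsv[...,0]<14)&(hsv[...,0]>5)&(hsv[...,1]>90)&(hsv[...,2]>120)).astype(np.uint8)
    n,l,s,ce=cv2.connectedComponentsWithStats(m)
    for i in range(1,n):
        if s[i,4]>15: print(c,'copper',ce[i].round(1),s[i,4],plane(ce[i],80,k)[:2].round(1))
E
```

```text
top cell_red [([457.1, -51.8], 0.83)]
top cell_yellow [([468.3, 6.1], 0.59)]
top cell_green [([471.6, 64.3], 0.56)]
top cell_blue [([477.4, 122.3], 0.97)]
top dock_red [([603.7, -76.1], 0.73)]
top case [([465.0, 36.6], 0.56)]
top flag_terminal [([531.6, -38.2], 0.53)]
top seat [135, 0, 196, 24, 1102] [942.   91.5] [ 11.8 323.9] 0.1
top seat [516, 75, 77, 91, 1052] [ 674.2 -393.4] [168.   35.8] 23.5
top seat [237, 159, 32, 42, 1126] [643.5  90.9] [44.4 63.6] 78.4
top seat [274, 170, 33, 41, 1169] [618.9  36.5] [45.5 63.5] 78.2
top seat [312, 170, 32, 41, 1129] [611.1 -19.9] [47.1 63.8] 82.3
top seat [349, 170, 31, 41, 1153] [603.4 -75.4] [45.9 63.6] 78.2
top seat [0, 325, 24, 36, 537] [448.6 469.9] [38.7 37.4] 39.0
top copper [343.4 239.6] 306 [517.1 -27. ]
top copper [236.7 267.6] 31 [498.9 119.2]
top copper [280.  269.6] 26 [488.4  62.6]
top copper [323.9 271.7] 19 [477.6   5. ]
top copper [367.1 273.7] 27 [467.1 -51.5]
side cell_red [([455.3, -48.0], 0.74)]
side cell_yellow [([467.4, 6.6], 0.66)]
side cell_green [([475.5, 66.0], 0.61)]
side cell_blue [([485.8, 121.3], 0.68), ([475.
[... 328 characters left out ...]
12.  -23.7] [39.8 61.9] 81.4
side seat [192, 193, 44, 26, 511] [704.3   2.7] [27.2 51.9] 77.9
side seat [152, 218, 46, 29, 589] [729.8  59.6] [27.1 52. ] 78.3
side seat [235, 219, 61, 38, 1245] [620.6  34.6] [41.1 61.6] 77.6
side seat [196, 245, 64, 43, 1466] [644.9  89.2] [42.2 61.5] 78.8
side seat [260, 361, 49, 27, 837] [532.6 200.1] [45.  25.5] 11.0
side copper [233.6 167.5] 17 [664.7   5.2]
side copper [410.4 168.8] 45 [467.6 -53.2]
side copper [210.9 192.7] 18 [670.7  53. ]
side copper [389.7 199.9] 47 [478.3   5.4]
side copper [350.  214.8] 374 [513.3  40.7]
side copper [171.7 218.2] 18 [692.8 102. ]
side copper [366.9 233.4] 52 [489.2  61.8]
side copper [341.  271.9] 67 [499.8 119. ]
```

```bash
python3 - <<'E'
from h import *
from scipy.spatial.transform import Rotation as R
im,k=cam('top')
for a in [(237.4,267.8),(235.6,288.9),(367.8,273.7),(367,294.8)]: print(plane(a,81,k)[:2].round(1))
# colour hue mask of each cell: top-face left/right bounds via back-projection at z=76
im2,k2=cam('side')
for nm,ii,kk in [('top',im,k),('side',im2,k2)]:
    hsv=cv2.cvtColor(ii,cv2.COLOR_RGB2HSV)
    for n,lo,hi in [('blue',100,125),('green',55,80),('yellow',25,35),('red',0,4)]:
        h=hsv[...,0].astype(int)
        m=((h>=lo)&(h<=hi)|((n=='red')&(h>174)))&(hsv[...,1]>130)
        m[:140]=0; m[:, :200]=0;m[:,460:]=0
        m=m.astype(np.uint8)
        c,_=cv2.findContours(m,0,2); c=max(c,key=cv2.contourArea)[:,0]
        p=np.array([plane(q,76,kk)[:2] for q in c])
        a=np.radians(-10.6); u=p@[np.cos(a),np.sin(a)]; v=p@[-np.sin(a),np.cos(a)]
        print(nm,n,len(c),'u',u.min().round(1),u.max().round(1),'v',v.min().round(1),v.max().round(1))
o=bot.observe();q=o['tool_rot'];M=R.from_quat([q[1],q[2],q[3],q[0]]).as_matrix();print(o['eef_pos'],M.round(3))
print('tool x yaw',np.degrees(np.arctan2(M[1,0],M[0,0])))
E
```

```text
[498.4 118.2]
[470.9 123.5]
[466.9 -52.3]
[439.4 -46.8]
top blue 49 u 430.7 478.3 v 193.8 223.4
top green 2 u 432.0 432.0 v 162.5 163.8
top yellow 34 u 430.8 478.0 v 94.4 107.7
top red 54 u 430.5 478.6 v 20.5 50.4
side blue 119 u 429.3 478.8 v 194.0 230.8
side green 104 u 429.5 478.5 v 137.0 173.6
side yellow 95 u 431.6 478.7 v 79.0 108.8
side red 84 u 428.9 478.6 v 20.2 60.6
[285.55021356 611.63065594 226.65483472] [[ 0.423 -0.    -0.906]
 [ 0.906 -0.     0.423]
 [-0.    -1.     0.   ]]
tool x yaw 64.97384501233012
```

>>> step_arm --steps "0 0 -7.56 20 -49 0 80;0 0 -7.56 20 -49 0 80;0 0 -7.56 20 -49 0 80;0 0 -7.56 20 -49 0 80;0 0 -7.56 20 -49 0 80;0 0 -7.56 20 -49 0 80;0 0 -7.56 20 -49 0 80;0 0 -7.56 20 -49 0 80;0 0 -7.56 20 -49 0 80;0 0 -7.56 20 -49 0 80" --grip_force 20

```text
t: 3.85
eef_pos: [485.9, 119.9, 226.9]
tool_rot: [0.704, -0.704, 0.067, -0.067]
ft_force: [0.7, 1.3, 0.6]
gripper_width: 79.9
```

>>> step_arm --steps "0 0 0 0 0 -30 80;0 0 0 0 0 -20 80;0 0 0 0 0 0 80"

```text
t: 4.22
eef_pos: [484.8, 121.9, 175.3]
tool_rot: [-0.704, 0.704, -0.066, 0.064]
ft_force: [-0.9, -0.3, 0.1]
gripper_width: 80.0
```

>>> step_arm --steps "0 0 0 0 0 -30 80;0 0 0 0 0 -30 80;0 0 0 0 0 -15 80;0 0 0 0 0 0 80"

```text
t: 4.72
eef_pos: [485.4, 122.0, 101.7]
tool_rot: [-0.704, 0.704, -0.065, 0.065]
ft_force: [-0.4, 0.8, 0.8]
gripper_width: 80.1
```

```bash
python3 - <<'E'
from h import *
o=[]
for c in ['top','side']:
    im,k=cam(c)
    a=im[150:350,190:430] if c=='top' else im[130:370,220:460]
    o.append(cv2.resize(a[:,:,::-1],(400,360)))
cv2.imwrite('pics/a.png',np.hstack(o))
E
```

```text
(no output)
```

View pics/a.png

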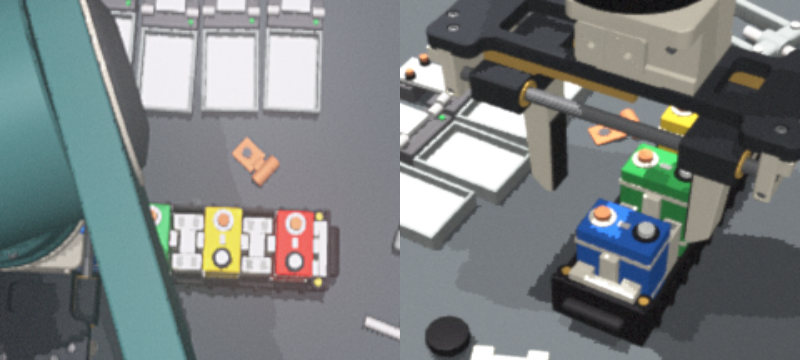

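```bash
python3 - <<'E'
from h import *
im,k=cam('side')
c,s=np.cos(np.radians(10.6)),np.sin(np.radians(10.6))
for du in (40,57):
  for dv in (-7.5,7.5):
    print(du,dv,proj([485.1+du*c+dv*s,121.9-du*s+dv*c,93.6],k).round(0))
cv2.imwrite('pics/b.png',cv2.resize(im[200:290,270:360,::-1],(540,540),interpolation=cv2.INTER_CUBIC))
E
```

```text
40 -7.5 [[322. 248.]]
40 7.5 [[314. 259.]]
57 -7.5 [[307. 242.]]
57 7.5 [[299. 253.]]
```

View pics/b.png

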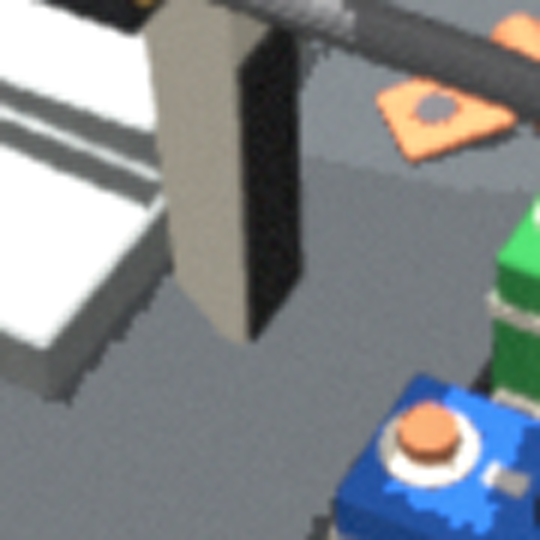

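The side view shows the fingers straddling blue in x, and the fingertip is within about 3 mm of where I predicted. Lowering now.

>>> step_arm --steps "0 0 0 0 0 -15 80;0 0 0 0 0 -15 80;0 0 0 0 0 -10 80;0 0 0 0 0 -4 80;0 0 0 0 0 0 80"

```text
t: 5.5
eef_pos: [485.5, 121.6, 57.5]
tool_rot: [-0.704, 0.704, -0.066, 0.065]
ft_force: [-0.6, -0.3, 0.7]
gripper_width: 80.3
```

>>> step_arm --steps "0 0 0 0 0 0 56;0 0 0 0 0 0 52;0 0 0 0 0 0 50;0 0 0 0 0 0 46;0 0 0 0 0 0 44;0 0 0 0 0 0 44" --grip_force 18

```text
t: 6.25
eef_pos: [485.5, 121.7, 57.8]
tool_rot: [0.704, -0.704, 0.066, -0.065]
ft_force: [-2.4, -0.1, 3.3]
gripper_width: 48.1
```

>>> step_arm --steps "0 0 0 0 0 2 40;0 0 0 0 0 3 40;0 0 0 0 0 5 40;0 0 0 0 0 5 40" --grip_force 25

```text
t: 6.75
eef_pos: [485.6, 121.6, 73.1]
tool_rot: [0.704, -0.704, 0.065, -0.066]
ft_force: [-0.1, 0.3, -1.8]
gripper_width: 47.5
```

>>> step_arm --steps "0 0 0 0 0 10 40;0 0 0 0 0 10 40;0 0 0 0 0 10 40;0 0 0 0 0 12 40;0 0 0 0 0 12 40;0 0 0 0 0 6 40;0 0 0 0 0 0 40"

```text
t: 7.62
eef_pos: [485.7, 121.7, 133.1]
tool_rot: [0.704, -0.704, 0.065, -0.066]
ft_force: [-0.5, -0.0, -2.2]
gripper_width: 48.1
```

```bash
python3 - <<'E'
from h import *
im,k=cam('side');cv2.imwrite('pics/c.png',im[:,:,::-1])
E
```

```text
(no output)
```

View pics/c.png

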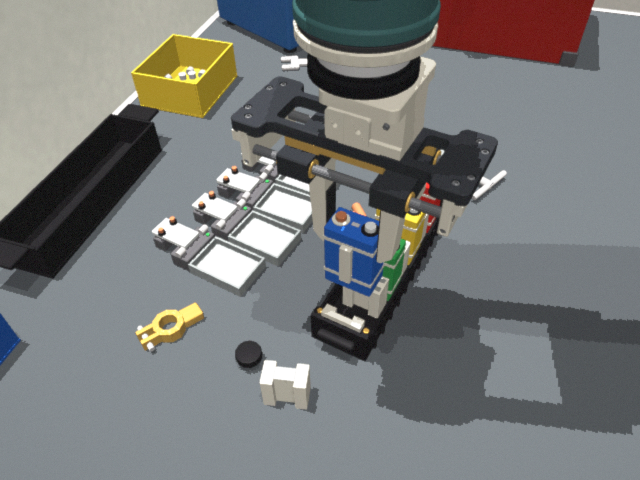

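>>> step_arm --steps "0 0 0 10 -2 0 40;0 0 0 20 -4 0 40;0 0 0 25 -5 0 40;0 0 0 25 -5 0 40;0 0 0 25 -5 0 40;0 0 0 25 -5 0 40;0 0 0 18 -3 0 40;0 0 0 9.5 -1.6 0 40;0 0 0 0 0 0 40;0 0 0 0 0 0 40"

```text
t: 8.93
eef_pos: [642.7, 91.1, 132.5]
tool_rot: [0.704, -0.704, 0.066, -0.065]
ft_force: [-0.8, -1.0, -2.1]
gripper_width: 47.7
```

```bash
python3 - <<'E'
from h import *
im,k=cam('side');cv2.imwrite('pics/d.png',cv2.resize(im[100:340,120:440,::-1],(800,600)))
print(proj([[643,91,6]],k),bot.observe()['eef_pos'])
E
```

```text
[[228.23687384 266.3782296 ]] [642.6417705   91.1378336  132.70174671]
```

View pics/d.png

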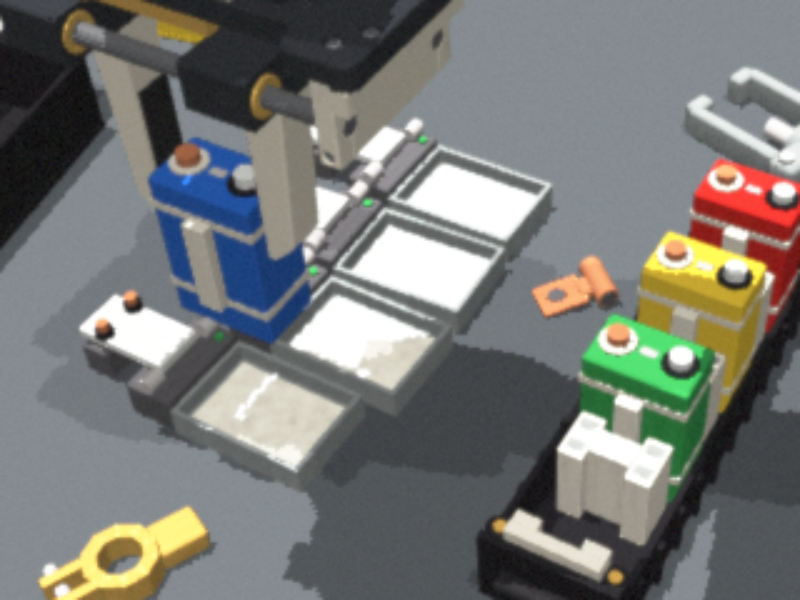

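>>> step_arm --steps "0 0 0 0 0 -10 40;0 0 0 0 0 -18 40;0 0 0 0 0 -18 40;0 0 0 0 0 -12 40;0 0 0 0 0 -6 40;0 0 0 0 0 -3 40;0 0 0 0 0 0 40"

```text
t: 9.85
eef_pos: [643.2, 91.0, 65.9]
tool_rot: [0.704, -0.704, 0.065, -0.066]
ft_force: [0.2, -0.1, -2.2]
gripper_width: 47.7
```

```bash
python3 - <<'E'
from h import *
im,k=cam('side');cv2.imwrite('pics/e.png',cv2.resize(im[180:340,130:340,::-1],(788,600)))
print(bot.observe()['eef_pos'])
E
```

```text
[643.28909622  91.01951777  66.08283058]
```

View pics/e.png

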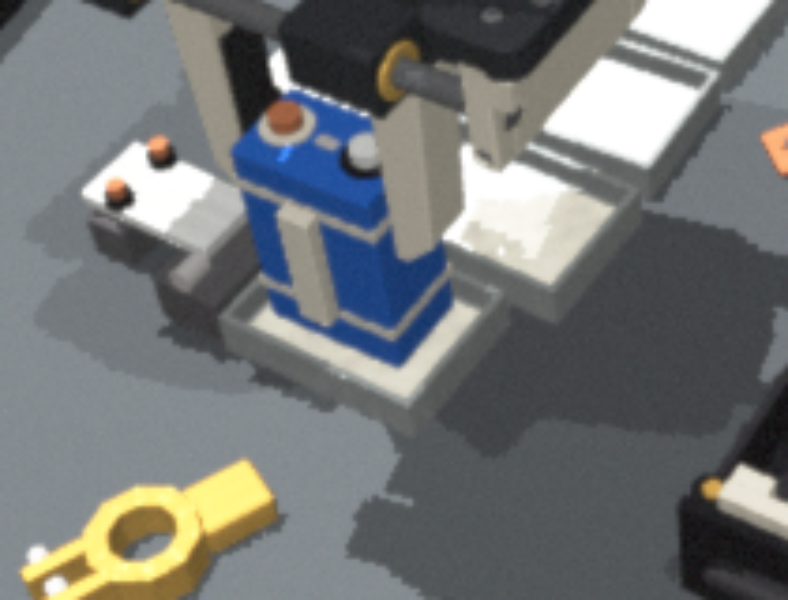

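Blue hangs square inside its lip and a few millimetres above the seat. Setting it down.

>>> step_arm --steps "0 0 0 0 0 -2 40;0 0 0 0 0 -2 40;0 0 0 0 0 -1 40;0 0 0 0 0 0 40"

```text
t: 10.4
eef_pos: [643.0, 91.0, 60.6]
tool_rot: [-0.704, 0.704, -0.066, 0.065]
ft_force: [0.9, -1.0, -1.8]
gripper_width: 47.9
```

>>> step_arm --steps "0 0 0 0 0 -0.7 40;0 0 0 0 0 -0.5 40;0 0 0 0 0 0 40"

```text
t: 10.78
eef_pos: [643.1, 91.1, 59.7]
tool_rot: [0.704, -0.704, 0.065, -0.066]
ft_force: [-2.3, -1.2, 2.8]
gripper_width: 48.1
```

>>> step_arm --steps "0 0 0 0 0 0 52;0 0 0 0 0 0 56;0 0 0 0 0 0 66;0 0 0 0 0 0 80;0 0 0 0 0 6 80;0 0 0 0 0 15 80;0 0 0 0 0 25 80;0 0 0 0 0 10 80"

```text
t: 11.78
eef_pos: [643.8, 91.1, 118.0]
tool_rot: [0.704, -0.704, 0.065, -0.066]
ft_force: [-0.2, 0.1, -0.6]
gripper_width: 80.1
```

>>> step_arm --steps "0 0 0 -20 -3.2 0 80;0 0 0 -30 -5 0 80;0 0 0 -40 -6 0 80;0 0 0 -40 -6 0 80;0 0 0 -25 -4 0 80;0 0 0 -13.6 -2 0 80;0 0 0 0 0 0 80;0 0 0 0 0 0 80"

```text
t: 12.78
eef_pos: [475.1, 64.9, 115.6]
tool_rot: [0.704, -0.704, 0.065, -0.066]
ft_force: [-0.7, -0.1, -0.8]
gripper_width: 79.8
```

```bash
python3 - <<'E'
from h import *
im,k=cam('side');cv2.imwrite('pics/f.png',cv2.resize(im[100:340,140:460,::-1],(800,600)))
print(bot.observe()['eef_pos'])
E
```

```text
[475.12534061  64.89660674 115.45907423]
```

View pics/f.png

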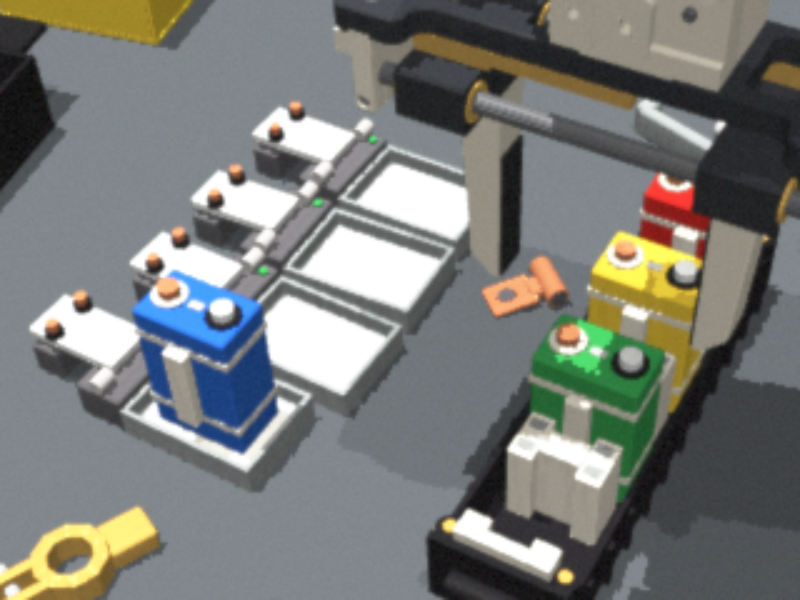

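Blue stands square on its seat, and the jaws are over green. Lowering, gripping and starting the lift.

>>> step_arm --steps "0 0 0 0 0 -15 80;0 0 0 0 0 -20 80;0 0 0 0 0 -15 80;0 0 0 0 0 -8 80;0 0 0 0 0 0 56;0 0 0 0 0 0 52;0 0 0 0 0 0 50;0 0 0 0 0 0 46;0 0 0 0 0 0 44;0 0 0 0 0 0 44" --grip_force 18

```text
t: 14.08
eef_pos: [474.5, 64.9, 57.8]
tool_rot: [0.704, -0.704, 0.065, -0.066]
ft_force: [-3.1, 0.3, 6.7]
gripper_width: 48.0
```

>>> step_arm --steps "0 0 0 0 0 2 40;0 0 0 0 0 3 40;0 0 0 0 0 5 40;0 0 0 0 0 5 40" --grip_force 25

```text
t: 14.58
eef_pos: [474.5, 64.8, 72.8]
tool_rot: [0.704, -0.704, 0.065, -0.066]
ft_force: [-0.6, -0.6, -3.1]
gripper_width: 47.9
```

>>> step_arm --steps "0 0 0 0 0 10 40;0 0 0 0 0 10 40;0 0 0 0 0 10 40;0 0 0 0 0 12 40;0 0 0 0 0 12 40;0 0 0 0 0 6 40;0 0 0 0 0 0 40"

```text
t: 15.45
eef_pos: [474.6, 64.8, 132.9]
tool_rot: [0.704, -0.704, 0.065, -0.066]
ft_force: [-0.1, 1.1, -4.1]
gripper_width: 47.6
```

>>> step_arm --steps "0 0 0 10 -2 0 40;0 0 0 20 -4 0 40;0 0 0 25 -5 0 40;0 0 0 25 -5 0 40;0 0 0 25 -5 0 40;0 0 0 20 -4 0 40;0 0 0 12 -2 0 40;0 0 0 7 -1.3 0 40;0 0 0 0 0 0 40;0 0 0 0 0 0 40"

```text
t: 16.7
eef_pos: [618.1, 36.6, 132.5]
tool_rot: [0.704, -0.704, 0.065, -0.065]
ft_force: [0.2, 0.0, -3.1]
gripper_width: 47.6
```

>>> step_arm --steps "0 0 0 0 0 -10 40;0 0 0 0 0 -18 40;0 0 0 0 0 -18 40;0 0 0 0 0 -12 40;0 0 0 0 0 -5 40;0 0 0 0 0 0 40;0 0 0 0 0 0 40"

```text
t: 17.58
eef_pos: [618.8, 36.5, 70.1]
tool_rot: [0.704, -0.704, 0.065, -0.066]
ft_force: [-0.2, 0.3, -2.3]
gripper_width: 47.8
```

```bash
python3 - <<'E'
from h import *
im,k=cam('side');cv2.imwrite('pics/g.png',cv2.resize(im[150:310,150:360,::-1],(788,600)))
print(bot.observe()['eef_pos'])
E
```

```text
[618.79840889  36.53940465  70.13237291]
```

View pics/g.png

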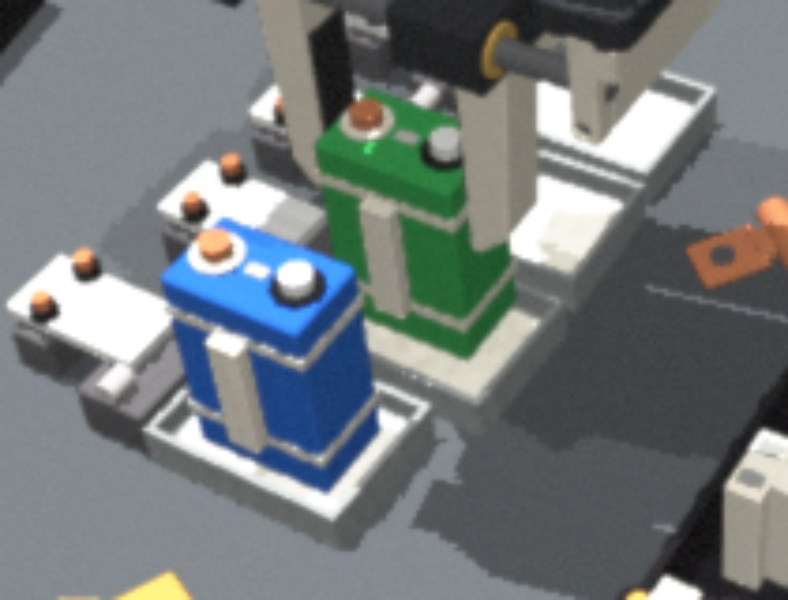

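Green hangs over its own dock, aligned with it. Lowering.

>>> step_arm --steps "0 0 0 0 0 -4 40;0 0 0 0 0 -3 40;0 0 0 0 0 -2 40;0 0 0 0 0 -0.7 40;0 0 0 0 0 0 40"

```text
t: 18.25
eef_pos: [618.4, 36.5, 59.9]
tool_rot: [0.704, -0.704, 0.065, -0.065]
ft_force: [-1.7, 0.7, 0.2]
gripper_width: 48.0
```

>>> step_arm --steps "0 0 0 0 0 -0.5 40;0 0 0 0 0 0 40"

```text
t: 18.5
eef_pos: [618.5, 36.6, 59.9]
tool_rot: [0.704, -0.704, 0.065, -0.066]
ft_force: [-4.6, 1.0, 4.8]
gripper_width: 48.0
```

>>> step_arm --steps "0 0 0 0 0 0 52;0 0 0 0 0 0 56;0 0 0 0 0 0 66;0 0 0 0 0 0 80;0 0 0 0 0 6 80;0 0 0 0 0 15 80;0 0 0 0 0 25 80;0 0 0 0 0 10 80"

```text
t: 19.5
eef_pos: [619.2, 36.6, 117.8]
tool_rot: [0.704, -0.704, 0.064, -0.066]
ft_force: [-0.8, -1.1, -0.4]
gripper_width: 80.2
```

>>> step_arm --steps "0 0 0 -20 -4 0 80;0 0 0 -30 -5 0 80;0 0 0 -35 -7 0 80;0 0 0 -35 -7 0 80;0 0 0 -22 -4 0 80;0 0 0 -12.8 -1.8 0 80;0 0 0 0 0 0 80;0 0 0 0 0 0 80"

```text
t: 20.5
eef_pos: [464.2, 7.8, 115.3]
tool_rot: [0.704, -0.704, 0.065, -0.066]
ft_force: [0.3, 0.6, -0.2]
gripper_width: 79.7
```

```bash
python3 - <<'E'
from h import *
im,k=cam('side');cv2.imwrite('pics/h.png',cv2.resize(im[100:340,140:460,::-1],(800,600)))
print(bot.observe()['eef_pos'])
E
```

```text
[464.22585953   7.81561504 115.25890422]
```

View pics/h.png

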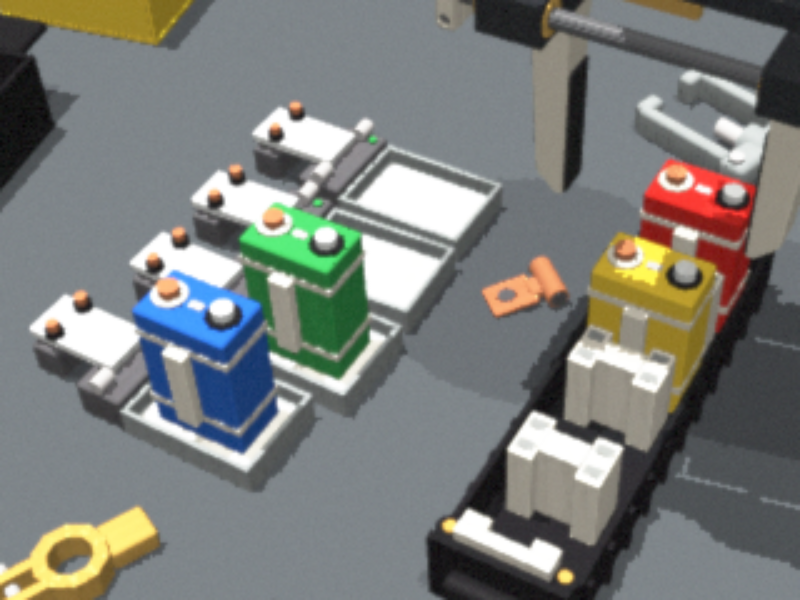

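Green stands square in its dock, and the jaws are over yellow.

>>> step_arm --steps "0 0 0 0 0 -15 80;0 0 0 0 0 -20 80;0 0 0 0 0 -15 80;0 0 0 0 0 -8 80;0 0 0 0 0 0 56;0 0 0 0 0 0 52;0 0 0 0 0 0 50;0 0 0 0 0 0 46;0 0 0 0 0 0 44;0 0 0 0 0 0 44" --grip_force 18

```text
t: 21.8
eef_pos: [463.8, 7.7, 57.6]
tool_rot: [0.704, -0.704, 0.065, -0.066]
ft_force: [-2.9, 0.3, 5.6]
gripper_width: 47.8
```

>>> step_arm --steps "0 0 0 0 0 2 40;0 0 0 0 0 3 40;0 0 0 0 0 5 40;0 0 0 0 0 5 40" --grip_force 25

```text
t: 22.3
eef_pos: [463.7, 7.7, 72.6]
tool_rot: [0.704, -0.704, 0.065, -0.065]
ft_force: [-0.3, -0.7, -2.7]
gripper_width: 48.0
```

>>> step_arm --steps "0 0 0 0 0 10 40;0 0 0 0 0 10 40;0 0 0 0 0 10 40;0 0 0 0 0 12 40;0 0 0 0 0 12 40;0 0 0 0 0 6 40;0 0 0 0 0 0 40"

```text
t: 23.18
eef_pos: [463.8, 7.7, 132.7]
tool_rot: [0.704, -0.704, 0.065, -0.066]
ft_force: [-0.0, 0.9, -2.9]
gripper_width: 47.8
```

>>> step_arm --steps "0 0 0 10 -2 0 40;0 0 0 20 -4 0 40;0 0 0 25 -5 0 40;0 0 0 25 -5 0 40;0 0 0 25 -5 0 40;0 0 0 20 -4 0 40;0 0 0 14 -2 0 40;0 0 0 8 -1 0 40;0 0 0 0 0 0 40;0 0 0 0 0 0 40"

```text
t: 24.42
eef_pos: [610.3, -20.2, 132.3]
tool_rot: [0.704, -0.704, 0.065, -0.065]
ft_force: [0.0, -0.4, -1.5]
gripper_width: 48.0
```

>>> step_arm --steps "0 0 0 0 0 -10 40;0 0 0 0 0 -18 40;0 0 0 0 0 -18 40;0 0 0 0 0 -12 40;0 0 0 0 0 -5 40;0 0 0 0 0 0 40;0 0 0 0 0 0 40"

```text
t: 25.3
eef_pos: [611.0, -20.3, 69.8]
tool_rot: [0.704, -0.704, 0.065, -0.066]
ft_force: [0.1, 0.7, -2.3]
gripper_width: 47.8
```

```bash
python3 - <<'E'
from h import *
im,k=cam('side');cv2.imwrite('pics/i.png',cv2.resize(im[130:290,180:390,::-1],(788,600)))
print(bot.observe()['eef_pos'])
E
```

```text
[610.98370567 -20.29981779  69.89104738]
```

View pics/i.png

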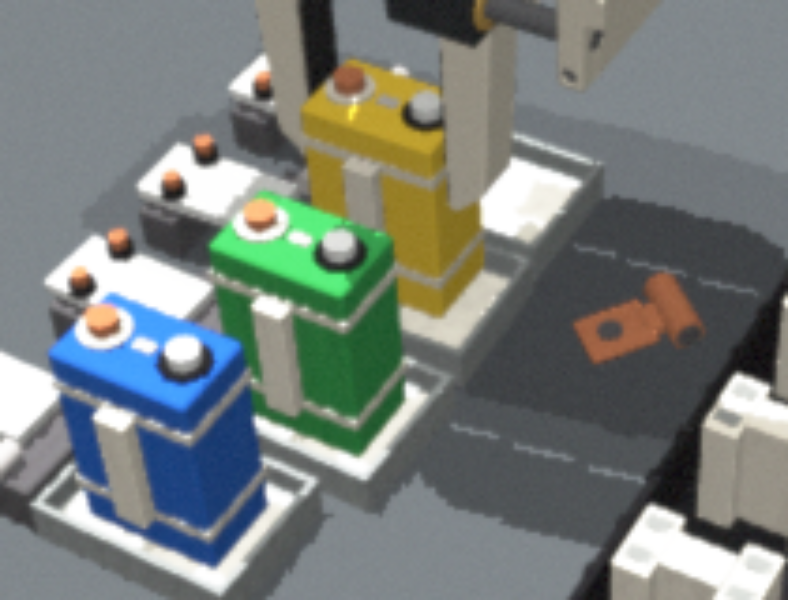

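Yellow is lined up in its dock. Lowering.

>>> step_arm --steps "0 0 0 0 0 -4 40;0 0 0 0 0 -3 40;0 0 0 0 0 -2 40;0 0 0 0 0 -0.7 40;0 0 0 0 0 0 40"

```text
t: 25.98
eef_pos: [610.7, -20.3, 59.7]
tool_rot: [-0.704, 0.704, -0.065, 0.065]
ft_force: [-1.0, 0.2, 0.7]
gripper_width: 48.1
```

>>> step_arm --steps "0 0 0 0 0 -0.4 40;0 0 0 0 0 0 40"

```text
t: 26.22
eef_pos: [610.7, -20.3, 59.6]
tool_rot: [0.704, -0.704, 0.065, -0.065]
ft_force: [-5.5, 2.0, 5.1]
gripper_width: 48.0
```

>>> step_arm --steps "0 0 0 0 0 0 52;0 0 0 0 0 0 56;0 0 0 0 0 0 66;0 0 0 0 0 0 80;0 0 0 0 0 6 80;0 0 0 0 0 15 80;0 0 0 0 0 25 80;0 0 0 0 0 10 80"

```text
t: 27.22
eef_pos: [611.4, -20.3, 117.7]
tool_rot: [0.704, -0.704, 0.064, -0.066]
ft_force: [-0.4, 0.7, -0.6]
gripper_width: 80.2
```

>>> step_arm --steps "0 0 0 -20 -4 0 80;0 0 0 -30 -5 0 80;0 0 0 -36 -7 0 80;0 0 0 -36 -7 0 80;0 0 0 -22 -4 0 80;0 0 0 -13.7 -2 0 80;0 0 0 0 0 0 80;0 0 0 0 0 0 80"

```text
t: 28.22
eef_pos: [453.5, -49.2, 115.2]
tool_rot: [0.704, -0.704, 0.065, -0.066]
ft_force: [-0.5, 0.8, -0.1]
gripper_width: 80.0
```

```bash
python3 - <<'E'
from h import *
im,k=cam('side');cv2.imwrite('pics/j.png',cv2.resize(im[100:340,160:480,::-1],(800,600)))
print(bot.observe()['eef_pos'])
E
```

```text
[453.50826318 -49.18440846 115.15467508]
```

View pics/j.png

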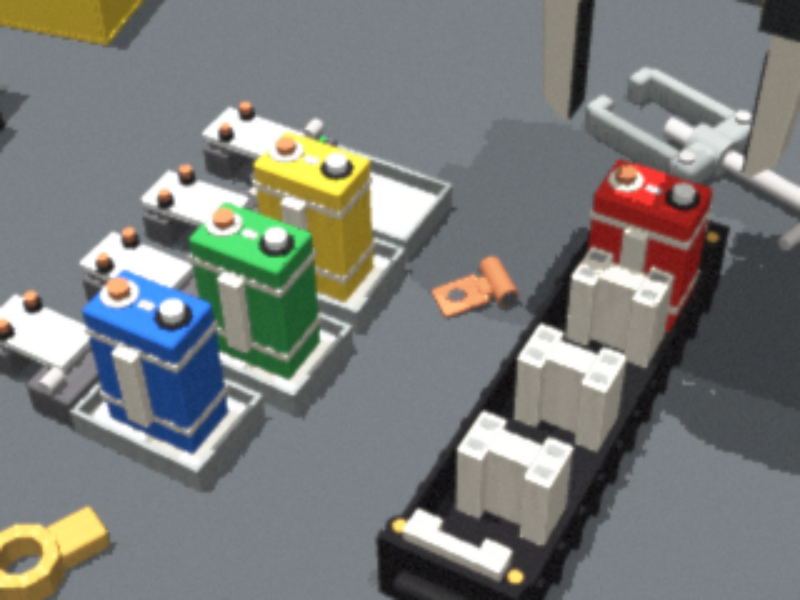

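Blue, green and yellow all stand square. The jaws are over red, and the grey puller beyond it lies low and clear.

>>> step_arm --steps "0 0 0 0 0 -15 80;0 0 0 0 0 -20 80;0 0 0 0 0 -15 80;0 0 0 0 0 -8 80;0 0 0 0 0 0 56;0 0 0 0 0 0 52;0 0 0 0 0 0 50;0 0 0 0 0 0 46;0 0 0 0 0 0 44;0 0 0 0 0 0 44" --grip_force 18

```text
t: 29.52
eef_pos: [453.1, -49.3, 57.5]
tool_rot: [-0.704, 0.704, -0.065, 0.066]
ft_force: [-1.9, 0.5, 5.5]
gripper_width: 48.0
```

>>> step_arm --steps "0 0 0 0 0 2 40;0 0 0 0 0 3 40;0 0 0 0 0 5 40;0 0 0 0 0 5 40" --grip_force 25

```text
t: 30.02
eef_pos: [453.0, -49.2, 72.5]
tool_rot: [0.704, -0.704, 0.065, -0.065]
ft_force: [0.5, 0.2, -2.3]
gripper_width: 47.8
```

>>> step_arm --steps "0 0 0 0 0 10 40;0 0 0 0 0 10 40;0 0 0 0 0 10 40;0 0 0 0 0 12 40;0 0 0 0 0 12 40;0 0 0 0 0 6 40;0 0 0 0 0 0 40"

```text
t: 30.9
eef_pos: [453.1, -49.3, 132.5]
tool_rot: [-0.704, 0.704, -0.065, 0.066]
ft_force: [0.0, -0.2, -2.4]
gripper_width: 47.8
```

>>> step_arm --steps "0 0 0 10 -2 0 40;0 0 0 20 -4 0 40;0 0 0 25 -4.5 0 40;0 0 0 25 -4.5 0 40;0 0 0 25 -4.5 0 40;0 0 0 23 -4 0 40;0 0 0 14 -2 0 40;0 0 0 8 -1.3 0 40;0 0 0 0 0 0 40;0 0 0 0 0 0 40"

```text
t: 32.15
eef_pos: [602.6, -76.0, 132.2]
tool_rot: [0.704, -0.704, 0.065, -0.065]
ft_force: [-0.3, 0.6, -3.0]
gripper_width: 47.7
```

>>> step_arm --steps "0 0 0 0 0 -10 40;0 0 0 0 0 -18 40;0 0 0 0 0 -18 40;0 0 0 0 0 -12 40;0 0 0 0 0 -5 40;0 0 0 0 0 0 40;0 0 0 0 0 0 40"

```text
t: 33.02
eef_pos: [603.3, -76.1, 69.8]
tool_rot: [-0.704, 0.704, -0.065, 0.066]
ft_force: [0.6, 0.6, -2.0]
gripper_width: 47.8
```

```bash
python3 - <<'E'
from h import *
im,k=cam('side');cv2.imwrite('pics/k.png',cv2.resize(im[100:260,200:410,::-1],(788,600)))
print(bot.observe()['eef_pos'])
E
```

```text
[603.26188519 -76.14111158  69.77605804]
```

View pics/k.png

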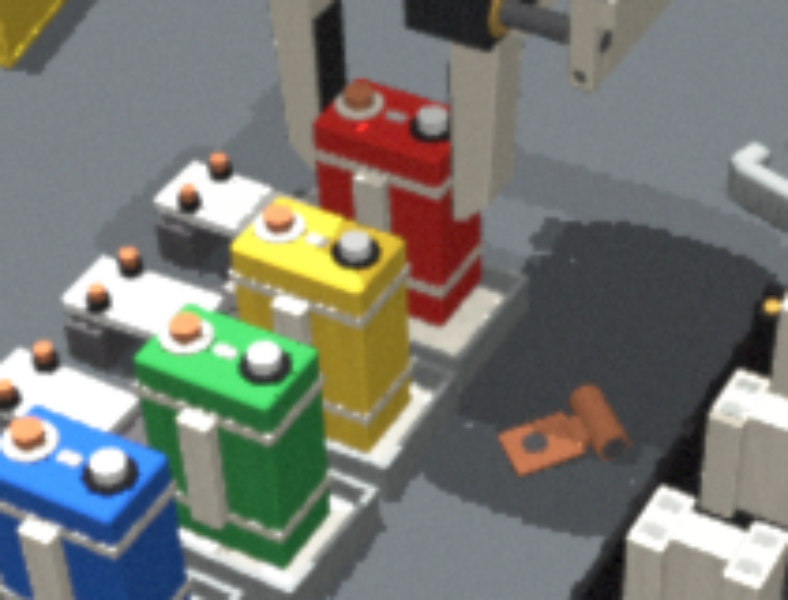

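Red is aligned over its own dock. Lowering.

>>> step_arm --steps "0 0 0 0 0 -4 40;0 0 0 0 0 -3 40;0 0 0 0 0 -2 40;0 0 0 0 0 -0.7 40;0 0 0 0 0 0 40"

```text
t: 33.7
eef_pos: [602.9, -76.1, 59.5]
tool_rot: [0.704, -0.704, 0.066, -0.065]
ft_force: [-2.1, 0.2, 0.6]
gripper_width: 47.4
```

>>> step_arm --steps "0 0 0 0 0 -0.4 40;0 0 0 0 0 0 40"

```text
t: 33.95
eef_pos: [603.0, -76.1, 59.6]
tool_rot: [0.704, -0.704, 0.065, -0.066]
ft_force: [-4.9, 1.4, 5.1]
gripper_width: 48.1
```

Contact felt. I'll release, lift clear, then back off so the top camera can see.

>>> step_arm --steps "0 0 0 0 0 0 52;0 0 0 0 0 0 56;0 0 0 0 0 0 66;0 0 0 0 0 0 80;0 0 0 0 0 6 80;0 0 0 0 0 15 80;0 0 0 0 0 25 80;0 0 0 0 0 30 80;0 0 0 0 0 30 80;0 0 0 0 0 20 80"

```text
t: 35.2
eef_pos: [603.3, -76.1, 187.7]
tool_rot: [-0.704, 0.704, -0.065, 0.066]
ft_force: [0.1, -0.1, -0.2]
gripper_width: 79.8
```

>>> step_arm --steps "0 0 0 -15 -30 0 80;0 0 0 -20 -40 0 80;0 0 0 -20 -45 0 80;0 0 0 -20 -45 0 80;0 0 0 -20 -45 0 80;0 0 0 -20 -45 0 80;0 0 0 -20 -40 0 80;0 0 0 -10 -25 0 80;0 0 0 0 0 0 80;0 0 0 0 0 0 80"

```text
t: 36.45
eef_pos: [458.2, -390.5, 185.2]
tool_rot: [0.704, -0.704, 0.065, -0.065]
ft_force: [-0.1, -0.6, 0.3]
gripper_width: 80.1
```

```bash
python3 - <<'E'
from h import *
im,k=cam('top');cv2.imwrite('pics/l.png',cv2.resize(im[110:330,200:410,::-1],None,fx=2.7,fy=2.7))
im2,k2=cam('side');cv2.imwrite('pics/m.png',cv2.resize(im2[110:350,120:440,::-1],(800,600)))
exp={'blue':(643,91),'green':(618.6,36.5),'yellow':(610.7,-20.3),'red':(603,-76.1)}
for nm,ii,kk in [('top',im,k),('side',im2,k2)]:
    hsv=cv2.cvtColor(ii,cv2.COLOR_RGB2HSV)
    m=((hsv[...,0]<14)&(hsv[...,0]>5)&(hsv[...,1]>90)&(hsv[...,2]>120)).astype(np.uint8)
    n,l,s,ce=cv2.connectedComponentsWithStats(m)
    for i in range(1,n):
        if s[i,4]>15: print(nm,'copper',s[i,4],plane(ce[i],82,kk)[:2].round(1),plane(ce[i],6,kk)[:2].round(1))
    for c in exp:
        print(nm,c,[(plane(d['pixel'],6,kk)[:2].round(1).tolist(),round(d['conf'],2)) for d in bot.place_of('cell_'+c,nm)][:2],'exp',exp[c])
    print([(plane(d['pixel'],0,kk)[:2].round(1).tolist(),round(d['conf'],2)) for d in bot.place_of('flag_terminal',nm)])
E
```

```text
top copper 28 [656.5  88.8] [687.   96.4]
top copper 27 [631.9  34.2] [659.6  35.4]
top copper 27 [624.5 -22.5] [651.2 -28. ]
top copper 29 [617.  -78.1] [642.9 -90. ]
top copper 303 [516.8 -27. ] [531.  -32.9]
top blue [([643.7, 89.1], 0.82)] exp (643, 91)
top green [([620.7, 37.0], 0.79)] exp (618.6, 36.5)
top yellow [([616.1, -23.1], 0.97)] exp (610.7, -20.3)
top red [([604.8, -75.8], 0.78)] exp (603, -76.1)
[([533.9, -35.1], 0.81)]
side copper 42 [618.2 -79.7] [ 657.5 -177.4]
side copper 31 [624.7 -22.2] [ 665.2 -109.3]
side copper 18 [663.3   7.4] [710.9 -74.2]
side copper 37 [632.6  34.3] [674.6 -42.3]
side copper 18 [669.4  55.2] [718.2 -17.5]
side copper 233 [511.2  41.9] [530.6 -33.3]
side copper 56 [658.   88.4] [704.7  21.8]
side copper 19 [691.1 103.8] [743.9  40.1]
side blue [([642.9, 90.8], 0.82)] exp (643, 91)
side green [([620.8, 36.2], 0.82)] exp (618.6, 36.5)
side yellow [([615.9, -18.5], 0.78)] exp (610.7, -20.3)
side red [([465.2, 41.3], 0.69), ([602.3, -72.7], 0.67)] exp (603, -76.1)
[([530.7, -24.1], 0.77)]
```

View pics/l.png

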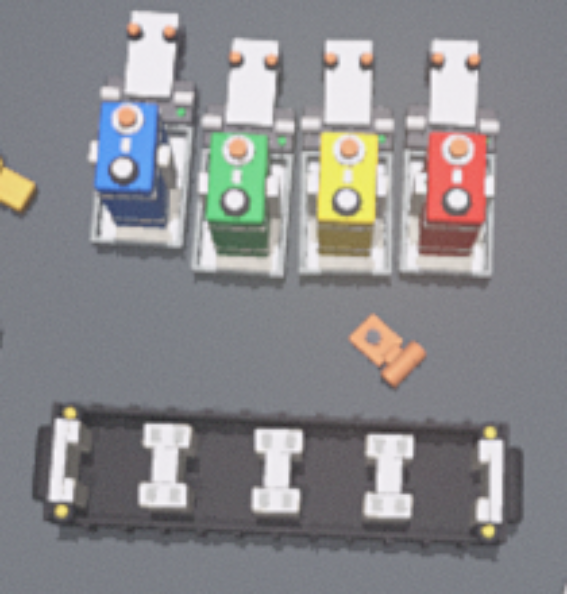

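View pics/m.png

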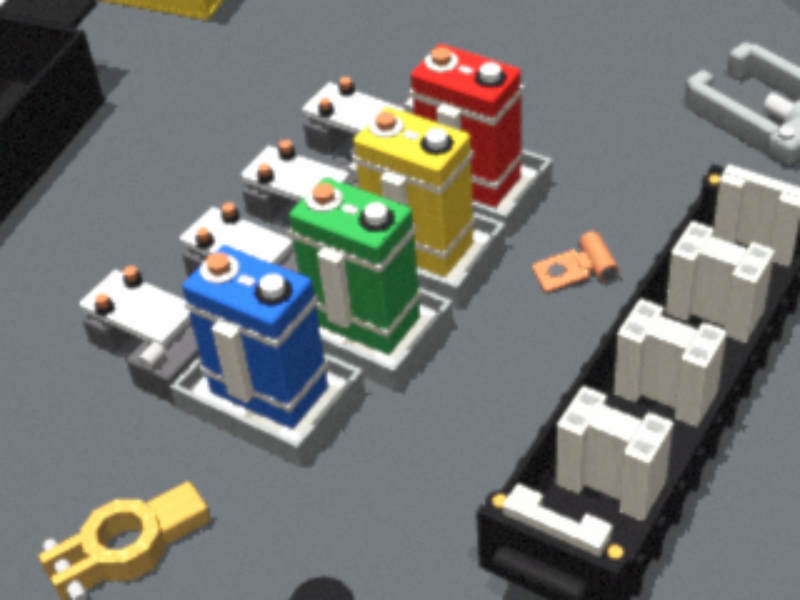

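```bash
python3 -c "
from plant import bot
print(bot.finish_job())"
```

```text
the job is handed in; nothing more can be done
None
```

All four cells are in their own test docks in the original order (blue, green, yellow, red from the top camera's left), and I handed the job in at about 37 s. I drew each cell straight up about 75 mm, carried it upright, lowered it until I felt light contact (up to about 5 N), released it and backed the arm well away.

Last checks, from both cameras:
- **Seating:** the pictures show every cell upright and square inside its lip.
- **Position:** the stud positions put each cell within about 1–2 mm of the dock centre I measured.
- **Copper flag:** in the top camera its centroid is within 0.5 mm of the start, so I take it as not moved.

Three readings disagreed, and I put them down to network noise:
- The network placed yellow about 6 mm off, where the studs show about 1 mm.
- Its best guess for red in the side view was a false spot in the empty case, at confidence 0.69. Its second guess, at 0.67, was in the dock.
- Its side-view flag reading shifted about 8 mm, although the copper blob in the same picture matches the top view.

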